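# Clear the marble trough and bring the dish round over it

## Task

Get the marble run ready to start: take the dud ball with the flat side out of the wooden trough and drop it into the small open box. Then lift the marble dish straight up off its seat by the block on its arched handle and, holding it level with the loose ball staying in the middle, turn it a quarter turn so that its pouring lip is above the near end of the trough and points along it. Finish still holding the dish there, level and still, about 8 cm above its seat, with nothing else carrying it; never touch the loose ball and leave the other things on the desk where they are.

Things in the scene. Friction and masses are not known exactly. Their poses are not given: they have to be found in the camera images.
- station: Fixed wooden marble station, z up; position and yaw vary. Origin on the desk under the middle of the round dish seat (radius 50 mm, top at z = 12 mm). The trough runs to the station's own -y, centred on x = 0, from y = -68 mm (open near end) to -251 mm (closed far end); inside 60 mm wide, floor at z = 12 mm, walls 6 mm thick, their tops at z = 28 mm. The shelf above starts 0.66 m ahead, 0.62 m up.
- trough_mouth (a point): Point on the trough's floor just inside its open near end, in the middle of its width: station frame (0, -78, 12) mm. The dish's lip must end above this point.
- dish: Loose round grey dish, 124 mm over its rim, about 220 g; floor a shallow cone (7 degrees), lowest in the middle at z = 8 mm; rim top z = 20.5 mm. Origin: centre of its underside, z up. Starts on the station's seat, lip (the dish's -x) towards the station's -x within 15 degrees, so the quarter turn is anticlockwise from above. A steel arch spans it along the dish's y, rim to rim.
- dish_lip (a point): Tip of the dish's pouring lip, dish frame (-78, 0, 16) mm. The lip is 42 mm wide, sticks out at the dish's own -x, and the rim is open there.
- dish_centre (a point): Point on the dish's axis, dish frame (0, 0, 20) mm: the ball's centre when the ball lies in the middle.
- dish_grip (a point): Inside the wooden grip block at the top of the arch, on the dish's axis, dish frame (0, 0, 88) mm; axes as the dish. Block: 14 mm (x) by 44 mm (y), from z = 70 to 100 mm; pinch it across the 14 mm, fingers closing along the dish's x. Below it is free space down to the ball's top at z = 32 mm.
- ball: Loose plain steel ball, 24 mm in diameter, 40 g, lying in the middle of the dish; it rolls if the dish is tilted or jerked. Origin at its underside at the start (turns with the ball).
- ball_center (a point): Centre of the loose ball.
- dud: Rejected steel ball of 28 mm diameter with its bottom ground flat; it stands on the flat, 23 mm tall, widest (28 mm) 9 mm above its underside, 50 g. Origin at the centre of the flat underside, z up. It stands in the trough 155 to 175 mm from the seat's middle. Fingers fit beside it along the trough (closing along the station's y).
- reject_box: Open-topped brown cardboard box, 95 by 95 mm and 50 mm tall outside, walls 4 mm, fixed to the desk. Origin at the centre of its underside. It stands left of the dish; its place varies.
- reject_box_in (a point): Centre of the box's inner floor, 4 mm above the desk.
- tape_roll: Bystander: roll of brown tape lying flat, 96 mm across, 48 mm tall, behind the dish. Origin at the centre of its underside.
- glue_stick: Bystander: grey glue stick standing upright, 27 mm across, 90 mm tall. Origin at the centre of its underside.
- mouse: Bystander: black computer mouse, 104 by 60 by 36 mm, at the right edge of the desk; right of it (y below about -0.2 m, x over about 0.42 m) stands a tall cupboard, to be passed on the robot's side. Origin at the centre of its underside.
- cream_pot: Bystander: round lidded pot, 62 mm across, 35 mm tall. Origin at the centre of its underside.

How it is judged:
By the outcome, as a careful person would: the job done as asked, in the order asked, and still so for the second after the job is handed in, while the arm keeps its last pose, push and grip.
It also fails if it takes over 53 s, if anything falls off the work surface, if the arm or the gripper's body presses on something with over 40 N, if the wrist force passes 120 N, or if a joint passes its speed limit or range.

## Robot

A 6-joint arm with a two-finger parallel gripper is mounted at the origin on a cart in front of the work surface, level with it; the furniture and walls round the work are solid. World frame = base frame: x ahead of the robot, y to its left, z up, the work surface at z = 0. Lengths are in mm, angles in rad, forces in N, time in s.
With the tool pointing down it reaches from about 275 to 825 mm from the base axis. Payload 4.9 kg.
Tool frame: the origin (TCP) lies at the very end of the fingers, on their centre line; the grasp point (between the pads) lies 19 mm behind it; z points along the fingers, y is the line along which they close (so a half turn about z gives the same grasp; the last joint's range is limited). The gripper opens to 85 mm and grips with 20 to 120 N. Pads are 22 mm wide; open, the fingers measure 114 mm over their backs; the gripper's body (76 mm by 85 mm) begins 54 mm behind the grasp point. The pads swing forward as they close: fully open they stand 13 mm farther back than shut.
Start: joints at [-1.302, 0.326, -0.193, 1.052, 0, 1.437], TCP at [215.611, -505.995, 231.281] pointing down, gripper open.
Joint ranges: [-2.65, 2.65], [-0.97, 1.79], [-1.3, 1.35], [-1.93, 2.1], [-1.47, 1.37], [-3.14, 3.14]. Speed limits (rad/s): [2.57, 2.57, 3.14, 3.14, 3.14, 3.14].

## Interface

Orientations are given as [roll, pitch, yaw] about the fixed x, y, z axes, in that order (R = Rz(yaw) Ry(pitch) Rx(roll)).
In Python, from bench import bot, solve_ik, imaging gives the robot as it stands. Calls block until the motion is done:
- bot.move_ptp(position, orientation): joint-space move of the TCP to a pose.
- bot.movel(position, rot=None, max_speed=150, threshold=None): straight line of the TCP; rot=None keeps the orientation; max_speed is the mean speed in mm/s. With threshold (N) it stops when the force on the tool has changed by that much, and returns True; else False.
- bot.move_j(angles): joint-space move.
- bot.grip(opening, effort=None): opening from 0.0 (shut) to 1.0 (fully open); effort is the grip in N (None keeps the last); returns when the fingers have stopped.
- bot.dwell(seconds).
- solve_ik(position, orientation): joint angles nearest the present ones, or None.
- bot.get_state(): the state.
- imaging.capture(name): name is "scene" or "top" or "wrist"; returns the picture (480x640x3 uint8, blue, green, red); there is no depth.
- imaging.camera_model(name): a dict with "K" (3x3 intrinsics, pixels), "position" and "rotation" of the camera in the world. Camera axes: x right, y up, looking along -z (the intrinsics and any distortion apply to the point x, -y, -z); pixel columns grow to the right and rows downward; lengths in mm; the calibration is good to about 2 mm. A picture is of the moment at which its call begins: read the wrist's pose just before it. camera_model takes no time and is no camera call; for the wrist camera it gives the pose at the moment of the call.
A pose or a line that the arm cannot do raises bot.IKError and nothing moves.
- bot.sign_off(): hands the job in; it is judged then, once.
The state is a dict: "t": time; "qpos": joint angles; "joint_velocities": joint speeds; "effort": joint torques, N m; "tcp_pos": TCP position; "orientation": TCP orientation; "contact_force": force on the tool from outside, world axes, zero at the start; "wrist_torque": the same for the moment, N m; "opening": opening from 0.0 (shut) to 1.0 (fully open); "gripper_force": force on a finger pad.
Only numpy, scipy, OpenCV 4.12 (cv2) and the standard library are available. Lean on these libraries where they do the work, as an engineer would, in place of code of your own. Each camera call takes 0.05 s, during which the arm holds its last target. There are 200 camera calls.

## Working session

There is one attempt and no reset: what is moved stays moved. The work goes in short steps, each a Python script; the robot and the scene stay as the last script left them, time stands still between calls to the robot, and variables do not carry over. Pictures are saved under pics/ and viewed, at most 10 in all, crops included, and the job is handed in when it is done.

```bash
ls; mkdir -p pics; python3 - <<'E'
from bench import bot, imaging
import cv2
for n in("top","scene"):
    im=imaging.capture(n); cv2.imwrite(f"pics/{n}0.png",im)
    m=imaging.camera_model(n); print(n,m)
s=bot.get_state(); print(s['t'],s['orientation'],s['contact_force'])
print(imaging.camera_model("wrist"))
E
```

```text
pics
top {'K': array([[600.20418509,   0.        , 320.78418596],
       [  0.        , 600.20418509, 235.71306582],
       [  0.        ,   0.        ,   1.        ]]), 'position': array([ 487.93318705,  163.80009795, 1163.69740637]), 'rotation': array([ 0.05887817,  0.00266472, -1.54608319])}
scene {'K': array([[513.07129959,   0.        , 321.46985113],
       [  0.        , 513.07129959, 234.21746963],
       [  0.        ,   0.        ,   1.        ]]), 'position': array([  7.86251383, 570.94597757, 763.97888292]), 'rotation': array([ 0.77315653,  0.00853646, -2.19604175])}
0.1 [-3.14008003e+00 -2.27725742e-04  4.02798572e-01] [ 0.3731493   0.53417753 -0.35710677]
{'K': array([[407.93512499,   0.        , 326.70248667],
       [  0.        , 407.93512499, 246.09305262],
       [  0.        ,   0.        ,   1.        ]]), 'position': array([ 289.38428458, -473.29817647,  373.71055076]), 'rotation': array([-0.31838036,  0.0020069 , -1.1687128 ])}
```

View pics/top0.png

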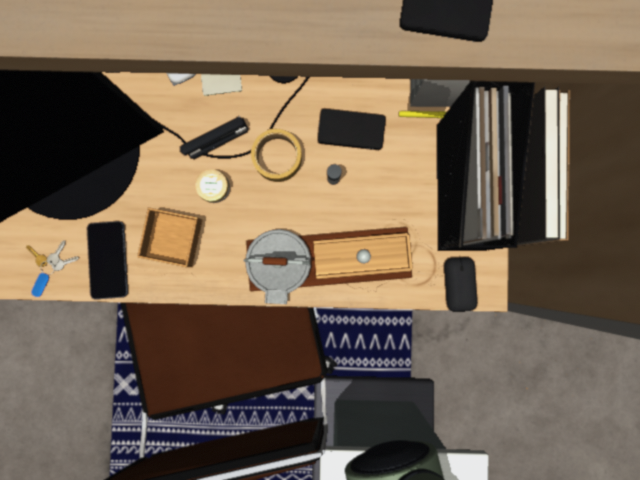

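View pics/scene0.png

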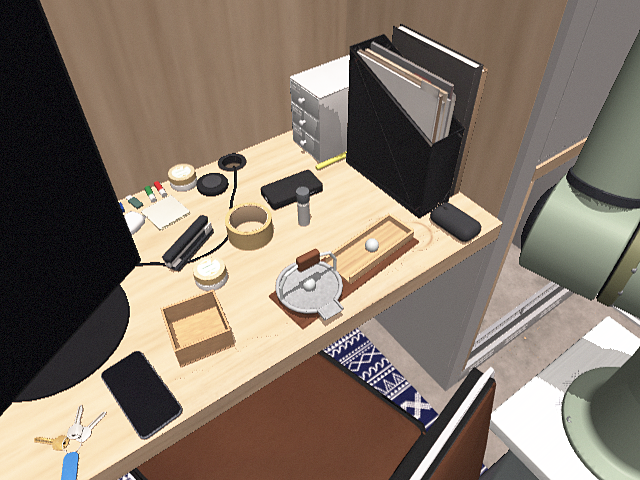

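```bash
cat > h.py <<'E'
import numpy as np, cv2
from bench import bot, solve_ik, imaging
from scipy.spatial.transform import Rotation as R
def ray(m,u,v):
    K=m['K']; d=np.array([(u-K[0,2])/K[0,0],-(v-K[1,2])/K[1,1],-1])
    return R.from_euler('xyz',m['rotation']).as_matrix()@d
def px2w(m,u,v,z):
    d=ray(m,u,v); p=np.array(m['position']); return p+d*(z-p[2])/d[2]
def w2px(m,P):
    c=R.from_euler('xyz',m['rotation']).as_matrix().T@(np.array(P,float)-m['position']); K=m['K']
    return np.array([K[0,0]*c[0]/-c[2]+K[0,2], K[1,1]*c[1]/c[2]+K[1,2]])
E
python3 - <<'E'
import cv2
im=cv2.imread("pics/top0.png")
cv2.imwrite("pics/top0c.png",cv2.resize(im[220:310,235:435],None,fx=4,fy=4,interpolation=cv2.INTER_CUBIC))
E
```

```text
(no output)
```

View pics/top0c.png

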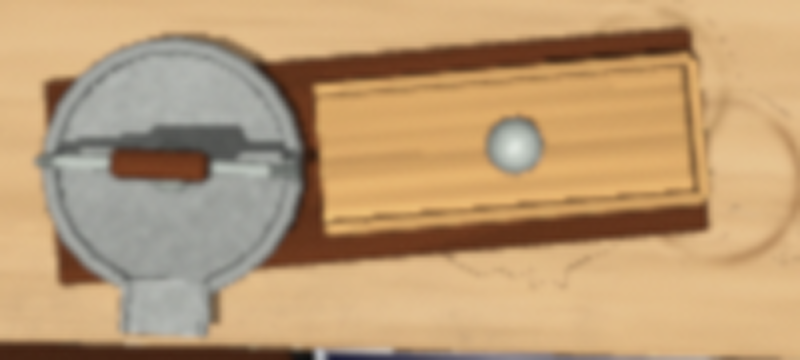

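```bash
python3 - <<'E'
from h import *
m=imaging.camera_model("top")
f=lambda x,y,z:px2w(m,235+(x+.5)/4-.5,220+(y+.5)/4-.5,z)[:2].round(1)
c=[f(315,84,28),f(325,236,28),f(695,52,28),f(708,204,28)]
print(c); near=(c[0]+c[1])/2; far=(c[2]+c[3])/2; d=far-near
print(near,far,np.hypot(*d),np.hypot(*(c[0]-c[1])),np.hypot(*(c[2]-c[3])),'yaw',np.arctan2(d[0],-d[1]))
print('origin',near-68*d/np.hypot(*d))
print('dish',f(173,165,20.5),'lip',f(165,334,16),'block',f(160,159,97),'dud',f(515,145,22))
ms=imaging.camera_model("scene")
for P,z in (((308,260),97),((372,245),22)): print(px2w(ms,*P,z)[:2])
for P in ((149,210),(203,215),(193,265),(142,257)): print(px2w(m,*P,50)[:2].round())
print('mid',px2w(m,172,237,50)[:2], px2w(m,335,174,90)[:2])
for P in ((163,307),(214,293),(233,343),(179,362)): print(px2w(ms,*P,50)[:2].round())
E
```

```text
[array([545.1, 182.3]), array([473.4, 175.7]), array([564.7,   2.7]), array([493. ,  -4.6])]
[509.25 179.  ] [528.85  -0.95] 181.0142604879516 72.00312493218615 72.07065977219861 yaw 0.10849146791788598
origin [501.8870442  246.60019883]
dish [505.3 249. ] lip [424.9 250.8] block [506.6 249.1] dud [518.7  86.6]
[502.15568679 249.93334836]
[515.32075212  89.1860694 ]
[594. 490.]
[587. 389.]
[493. 404.]
[506. 499.]
mid [544.2975272  444.94940527] [663.17923863 145.3575016 ]
[596. 489.]
[571. 404.]
[462. 427.]
[482. 512.]
```

```bash
python3 - <<'E'
from h import *
D=[np.pi,0,0]
bot.move_ptp([250,-250,260],[np.pi,0,1.5])
bot.move_ptp([400,0,260],[np.pi,0,2.6])
bot.move_ptp([517,88,170],[np.pi,0,3.25])
bot.grip(0.55,40)
s=bot.get_state(); print(s['t'],s['qpos'],s['tcp_pos'],s['orientation'],s['opening'])
m=imaging.camera_model("wrist"); im=imaging.capture("wrist"); cv2.imwrite("pics/w1.png",im)
np.save("w1.npy",m,allow_pickle=True); print(m)
print(w2px(m,[517,88,22]))
E
```

```text
3.4333 [ 2.73679645e-02  3.28942869e-01 -3.54086584e-01  8.87047546e-01
 -4.13661497e-05 -8.05303743e-02] [516.9997072   87.76777185 170.48323473] [-3.14149356e+00  7.13669095e-04 -3.03369429e+00] 0.5538827122848493
{'K': array([[407.93512499,   0.        , 326.70248667],
       [  0.        , 407.93512499, 246.09305262],
       [  0.        ,   0.        ,   1.        ]]), 'position': array([435.97575419,  79.74420534, 313.54455263]), 'rotation': array([-3.22355381e-01, -8.12113471e-04,  1.67794251e+00])}
[325.7672056 225.6994611]
```

View pics/w1.png

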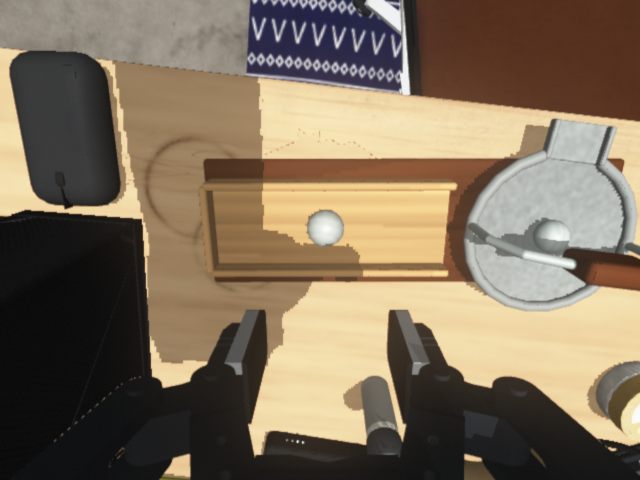

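```bash
python3 - <<'E'
from h import *
m=np.load("w1.npy",allow_pickle=True).item()
print('dud',px2w(m,325.5,228,21))
for p in ((456,182),(448,276),(456,189),(450,266),(205,183),(208,276)): print(p,px2w(m,*p,28)[:2].round(1))
print('ball',px2w(m,552,237,32)); print('lip',px2w(m,555,120,16),px2w(m,617,128,16))
im=cv2.imread('pics/w1.png'); cv2.imwrite('pics/w1c.png',cv2.resize(im[110:320,430:640],None,fx=2.8,fy=2.8,interpolation=cv2.INTER_CUBIC))
bot.movel([517,88,60]); 
E
```

```text
dud [519.0664989   88.01916891  21.        ]
(456, 182) [474.  175.3]
(448, 276) [544.7 184. ]
(456, 189) [478.8 176.3]
(450, 266) [536.6 183.9]
(205, 183) [4.935e+02 3.000e-01]
(208, 276) [564.1   3.5]
ball [505.19521869 251.16098687  32.        ]
lip [425.60591335 238.99151698  16.        ] [426.18416542 283.77918407  16.        ]
```

View pics/w1c.png

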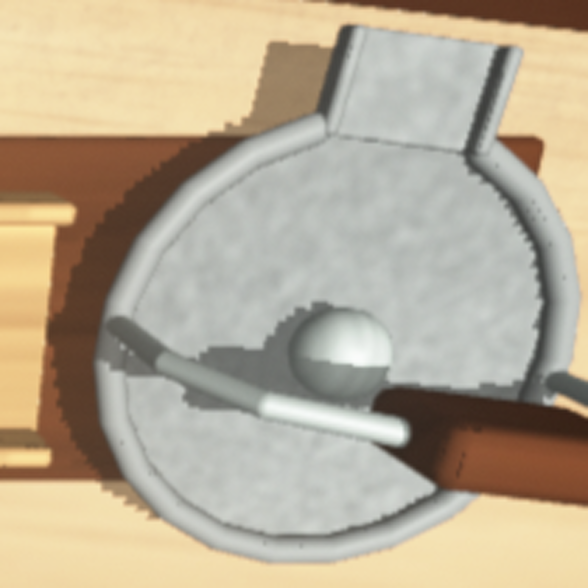

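```bash
python3 - <<'E'
from h import *
bot.movel([519,87.6,40])
h=bot.movel([519,87.6,14],max_speed=40,threshold=4)
s=bot.get_state(); print(h,s['t'],s['tcp_pos'],s['contact_force'])
bot.grip(0.0,30)
s=bot.get_state(); print(s['opening'],s['gripper_force'],s['tcp_pos'],s['contact_force'])
bot.movel([519,87.6,60],max_speed=80)
bot.movel([519,87.6,220])
s=bot.get_state(); print(s['t'],s['opening'],s['gripper_force'])
bot.move_ptp([535,400,200],[np.pi,0,3.14])
s=bot.get_state(); print(s['t'],s['opening'],s['gripper_force'],s['qpos'])
m=imaging.camera_model("wrist"); im=imaging.capture("wrist"); cv2.imwrite("pics/w2.png",im)
np.save("w2.npy",m,allow_pickle=True)
E
```

```text
False 5.45 [519.05485918  87.61668262  13.96202416] [ 0.12915163  0.5656401  -0.87568128]
0.29848780879188547 29.466157533679507 [519.27157944  87.62248029  14.42352613] [-0.78333427  0.1581877   4.85280083]
7.7083 0.2965297609868292 29.49155390248052
8.9 0.3000166471127648 29.49554793565767 [ 5.30205462e-01  5.67253479e-01  1.05681830e-01  1.10980471e+00
 -6.45252540e-04  5.32838700e-01]
```

View pics/w2.png

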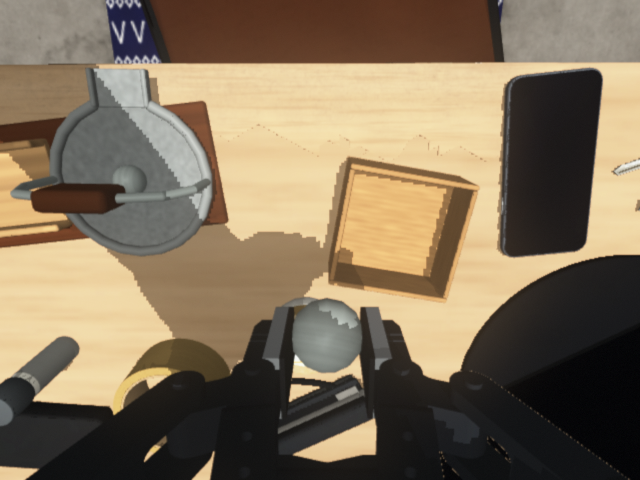

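```bash
python3 - <<'E'
from h import *
m=np.load("w2.npy",allow_pickle=True).item(); mt=imaging.camera_model("top"); ms=imaging.camera_model("scene")
c=np.array([px2w(m,*p,50)[:2] for p in ((349,157),(478,186),(446,301),(330,283))]); print(c.round(1),c.mean(0))
e=c-np.roll(c,-1,0); print([round(float(np.hypot(*v)),1) for v in e],[round(float(np.arctan2(v[1],v[0])),3) for v in e])
for z in (100,200,300,400): print(z,px2w(mt,162,128,z)[:2].round(),px2w(ms,140,262,z)[:2].round())
E
```

```text
[[485.2 415.6]
 [506.1 508.9]
 [597.6 494. ]
 [581.8 402.1]] [542.64942252 455.14759467]
[95.7, 92.7, 93.3, 97.5] [-1.791, 2.98, 1.4, -0.139]
100 [737. 458.] [668. 488.]
200 [714. 430.] [568. 500.]
300 [690. 403.] [469. 513.]
400 [667. 375.] [369. 525.]
```

```bash
python3 - <<'E'
from h import *
mt=imaging.camera_model("top")
im=cv2.imread("pics/top0.png"); b=cv2.resize(im[195:280,125:220],None,fx=6,fy=6,interpolation=cv2.INTER_CUBIC)
def dr(c,yaw,col):
    p=[w2px(mt,[*(np.array(c)+R.from_euler('z',yaw).as_matrix()[:2,:2]@np.array(q)*47.5),50]) for q in ((1,1),(1,-1),(-1,-1),(-1,1))]
    p=(np.array(p)-[125,195]+.5)*6
    cv2.polylines(b,[p.astype(int)],True,col,1)
dr((542.6,455),-.17,(0,0,255)); dr((545,446),-.17,(255,0,0))
cv2.imwrite("pics/box.png",b)
E
```

```text
(no output)
```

View pics/box.png

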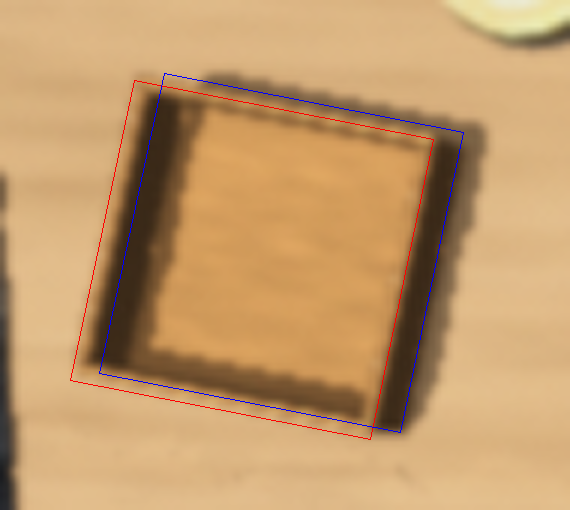

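```bash
python3 - <<'E'
from h import *
bot.move_ptp([543,453.5,150],[np.pi,0,2.97])
bot.movel([543,453.5,60],max_speed=150)
h=bot.movel([543,453.5,18],max_speed=60,threshold=6)
bot.grip(0.5); s=bot.get_state(); print(h,s['tcp_pos'],s['t'],s['gripper_force'],s['opening'])
bot.dwell(0.2)
bot.movel([543,453.5,100],max_speed=100); bot.movel([543,453.5,240],max_speed=200)
# go to dish-view: camera on robot side
bot.grip(0.6)
bot.move_ptp([505,300,240],[np.pi,0,1.549])
s=bot.get_state(); print(s['t'],s['qpos'])
m=imaging.camera_model("wrist"); im=imaging.capture("wrist"); cv2.imwrite("pics/w3.png",im)
np.save("w3.npy",m,allow_pickle=True)
cv2.imwrite("pics/top3.png",imaging.capture("top"))
cv2.imwrite("pics/scene3.png",imaging.capture("scene"))
sc=cv2.imread("pics/scene3.png")[250:370,130:370]
cv2.imwrite("pics/c3.png",np.hstack([cv2.resize(im,(480,360)),cv2.resize(sc,None,fx=1.33,fy=1.33)[:0] if 0 else np.vstack([cv2.resize(sc,(320,160)),np.zeros((200,320,3),np.uint8)])]))
print(w2px(m,[505,249,97]))
E
```

```text
False [543.24911834 453.66934195  18.47986291] 11.25 0.0 0.5021327778819896
14.65 [ 4.10642802e-01  3.90841657e-01 -7.46233871e-02  1.10482556e+00
  1.47216072e-04  2.00216811e+00]
[328.05899727 293.5082995 ]
```

View pics/c3.png

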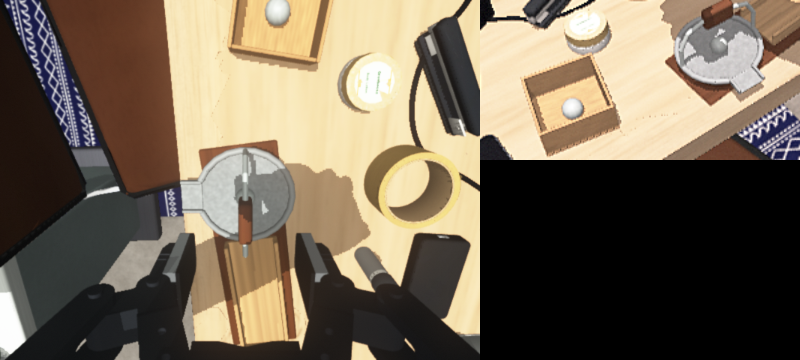

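```bash
python3 - <<'E'
import cv2
im=cv2.imread("pics/w3.png")
cv2.imwrite("pics/w3c.png",cv2.resize(im[180:345,225:425],None,fx=3.6,fy=3.6,interpolation=cv2.INTER_CUBIC))
E
```

```text
(no output)
```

View pics/w3c.png

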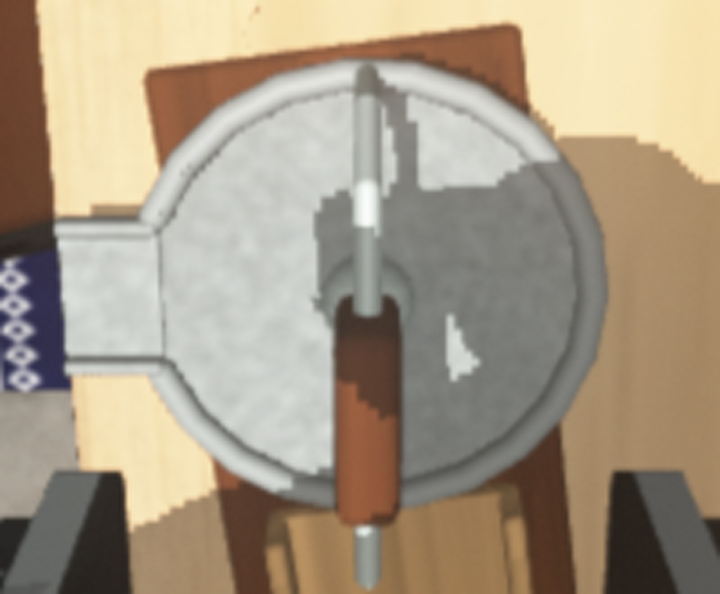

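```bash
python3 - <<'E'
from h import *
from scipy.optimize import least_squares
m3=np.load("w3.npy",allow_pickle=True).item(); mt=imaging.camera_model("top"); m1=np.load("w1.npy",allow_pickle=True).item()
a=lambda x,y:((x+.5)/3.6-.5+225,(y+.5)/3.6-.5+180)
b=lambda x,y:((x+.5)/4-.5+235,(y+.5)/4-.5+220)
w=[(a(368,522),(0,-22,100)),(a(335,515),(-7,-22,100)),(a(402,515),(7,-22,100)),(a(57,225),(-78,21,20)),(a(70,370),(-78,-21,20)),(a(368,72),(0,60,24))]
t=[(b(160,160),(0,0,100)),(b(122,334),(-78,21,17)),(b(207,334),(-78,-21,17)),(b(173,165),(0,0,20.5))]
def T(p,q): return np.append(p[:2]+R.from_euler('z',p[2]).as_matrix()[:2,:2]@np.array(q[:2]),q[2]+12)
def fit(sets,n):
    f=lambda p:np.concatenate([w2px(m,T(p,q))-u for m,S in sets for u,q in S])
    r=least_squares(f,[505,249,-.02],loss='soft_l1'); print(n,r.x.round(4)); print(f(r.x).reshape(-1,2).round(1).tolist()); return r.x
# rim extents in w3
th=np.linspace(0,2*np.pi,200)
p=fit([(m3,w)],'w3'); fit([(mt,t)],'top'); fit([(m3,w),(mt,t)],'both')
C=np.array([w2px(m3,T(p,(62*np.cos(x),62*np.sin(x),18))) for x in th]); C=(C-[225,180]+.5)*3.6
print('rim pred',C.min(0),C.max(0),'obs x max 606 y 60..507')
print('ball',px2w(m3,*a(368,288),32))
E
```

```text
w3 [ 5.042500e+02  2.524286e+02 -7.100000e-03]
[[0.6, 0.1], [0.4, 2.1], [0.5, 1.9], [-0.5, -2.7], [-0.5, -0.1], [-1.0, -3.3]]
top [ 5.046913e+02  2.481587e+02 -2.110000e-02]
[[-0.2, 0.7], [-0.4, -1.1], [0.7, -0.1], [-0.0, 0.2]]
both [ 5.042637e+02  2.516162e+02 -6.400000e-03]
[[0.6, 1.0], [0.5, 3.1], [0.6, 2.8], [-0.4, -1.8], [-0.4, 0.8], [-1.0, -2.4], [-2.1, 0.9], [-1.6, -0.7], [-0.6, -0.0], [-1.9, 0.4]]
rim pred [125.82978161  47.48691964] [610.76982075 503.68850784] obs x max 606 y 60..507
ball [504.29264074 252.85482384  32.        ]
```

```bash
python3 - <<'E'
from h import *
def st(n):
    s=bot.get_state(); print(n,round(s['t'],2),s['tcp_pos'].round(1) if hasattr(s['tcp_pos'],'round') else s['tcp_pos'],np.round(s['orientation'],4),np.round(s['contact_force'],2),np.round(s['wrist_torque'],2),round(s['opening'],3),round(float(s['gripper_force']),1))
P=np.array([504.3,250,0]); psi=np.pi/2-.012
bot.movel(P+[0,0,160],rot=[np.pi,0,psi],max_speed=120)
bot.movel(P+[0,0,130],max_speed=60)
h=bot.movel(P+[0,0,80],max_speed=50,threshold=4); print(h); st('down')
bot.grip(0.3,25); st('part'); bot.grip(0.0,25); st('grip')
bot.grip(0.0,60); st('grip60')
bot.movel(P+[0,0,90],max_speed=20); st('up10')
im=imaging.capture("wrist"); cv2.imwrite("pics/w4.png",im); cv2.imwrite("pics/s4.png",imaging.capture("scene"))
E
```

```text
False
down 17.53 [504.6 250.1  80.3] [ 3.1409e+00 -2.0000e-04  1.5588e+00] [ 0.16 -0.21  0.07] [-0.01 -0.01  0.03] 0.6 0.0
part 17.9 [504.4 250.   80.2] [ 3.1413e+00 -1.0000e-04  1.5588e+00] [-0.56 -0.43 -0.34] [ 0.06 -0.06  0.01] 0.297 0.0
grip 18.15 [504.4 250.1  80.1] [ 3.1413e+00 -1.0000e-04  1.5588e+00] [-0.48  0.07  0.57] [-0.    0.03  0.01] 0.156 25.4
grip60 18.37 [504.5 250.1  80.2] [ 3.1411e+00 -2.0000e-04  1.5588e+00] [ 0.96 -0.81  2.8 ] [0.02 0.09 0.04] 0.153 59.0
up10 19.02 [504.3 250.   90. ] [-3.1416  0.      1.5588] [-0.21 -0.95 -2.59] [0.02 0.02 0.04] 0.159 58.4
```

```bash
python3 - <<'E'
from h import *
P=np.array([504.3,250,0]); psi=np.pi/2-.012
def st(n):
    s=bot.get_state(); print(n,round(s['t'],2),np.round(s['tcp_pos'],1),np.round(s['orientation'],4),np.round(s['contact_force'],2),round(s['opening'],3),np.round(s['qpos'],2)); return s['t']
bot.movel(P+[0,0,160],max_speed=35); st('up')
bot.dwell(0.3)
bot.movel(P+[0,0,160],rot=[np.pi,0,psi+.1],max_speed=10); st('r.1')
bot.movel(P+[0,0,160],rot=[np.pi,0,psi+.3],max_speed=10); st('r.3')
E
```

```text
up 21.27 [504.2 250.  159.8] [-3.1413e+00  1.0000e-04  1.5587e+00] [ 0.38 -0.14 -2.78] 0.154 [ 0.33  0.41 -0.27  0.9  -0.    1.91]
r.1 21.82 [504.3 250.  160. ] [-3.1416 -0.      1.6564] [-0.89  0.29 -2.86] 0.155 [ 0.33  0.41 -0.27  0.9   0.    1.81]
r.3 22.17 [504.3 250.  160. ] [-3.1416  0.      1.855 ] [-0.16  0.1  -2.65] 0.152 [ 0.33  0.41 -0.27  0.9  -0.    1.62]
```

```bash
python3 - <<'E'
from h import *
def st(n):
    s=bot.get_state(); print(n,round(s['t'],2),np.round(s['tcp_pos'],1),np.round(s['orientation'],4),np.round(s['contact_force'],2),round(s['opening'],3),np.round(s['qpos'],2)); return s['t']
bot.movel([502.3,247.5,160],rot=[np.pi,0,3.25],max_speed=0.8); st('rot')
bot.dwell(0.7)
im={n:imaging.capture(n) for n in("top","scene","wrist")}
np.save("w5.npy",imaging.camera_model("wrist"),allow_pickle=True)
for n in im: cv2.imwrite(f"pics/{n}5.png",im[n])
t=cv2.resize(im["top"][205:315,225:425],None,fx=4,fy=3.99999,interpolation=cv2.INTER_CUBIC)[:,:800]
c=np.vstack([t[:440,:800],np.zeros((160,800,3),np.uint8)])
w=cv2.resize(im["wrist"],(213,160)); c[440:,:213]=w
s=cv2.resize(im["scene"][200:360,230:470],(240,160)); c[440:,240:480]=s
cv2.imwrite("pics/c5.png",c); print(c.shape)
E
```

```text
rot 23.71 [502.3 247.5 160. ] [-3.1416 -0.     -3.034 ] [ 0.27  0.15 -3.21] 0.152 [ 0.33  0.4  -0.27  0.9  -0.    0.22]
(600, 800, 3)
```

View pics/c5.png

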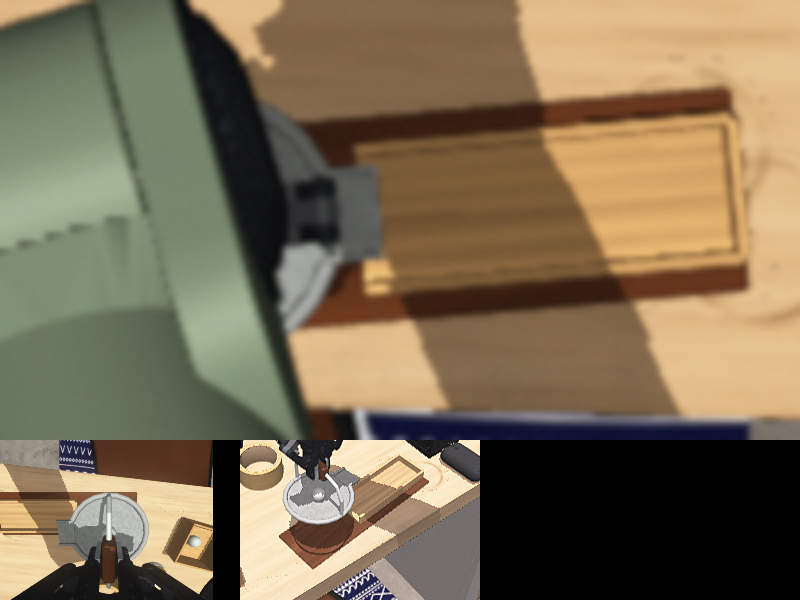

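```bash
python3 - <<'E'
from h import *
m=imaging.camera_model("top")
g=lambda x,y,z:px2w(m,225+(x+.5)/4-.5,205+(y+.5)/4-.5,z)[:2]
a,b=g(377,168,109),g(382,258,109); print(a,b,np.hypot(*(a-b)))
L=(a+b)/2; o=np.array([502,247.2]); yaw=.1085; S=R.from_euler('z',-yaw).as_matrix()[:2,:2]
print('lip st',S@(L-o),'dir err',np.arctan2((a-b)[1],(a-b)[0])-yaw)
s=bot.get_state(); p=np.array(s['tcp_pos'][:2]); print('from tcp', np.linalg.norm(L-p), np.arctan2(L[0]-p[0],-(L-p)[1]))
# wrist: ball and rim
mw=np.load("w5.npy",allow_pickle=True).item(); print('ball px pred',w2px(mw,[502.3,247.5,112]),w2px(mw,[502.3,247.5,112])/3)
im=cv2.imread("pics/wrist5.png"); print(im.shape)
print('lip px pred', w2px(mw,np.append(o+R.from_euler('z',yaw).as_matrix()[:2,:2]@[0,-78],108))/3)
E
```

```text
[530.71787663 171.02718419] [491.28084258 167.85111095] 39.5647203438665
lip st [  0.52593182 -78.27810702] dir err -0.028138144333990894
from tcp 78.55931584635944 0.11077640884291357
ball px pred [325.01297944 279.13854089] [108.33765981  93.0461803 ]
(480, 640, 3)
lip px pred [57.82711421 91.89106206]
```

```bash
python3 -c "
from h import *
s=bot.get_state(); print(s['t'],s['contact_force'],np.abs(s['joint_velocities']).max()); print(bot.sign_off())"
```

```text
24.5583 [-0.10089361 -0.16445248 -1.88098049] 0.0014692258274136172
the job is handed in; nothing more can be done
None
```

The dud ball is in the box, and the job is handed in at 24.6 s with the arm holding the dish level and still about 8 cm above its seat, its lip within about 1 mm of the trough mouth as measured in the top camera and the loose ball seen in the middle.

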